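# Reset the clock unit through its recessed key

## Robot

A 6-joint arm with a two-finger parallel gripper is mounted at the origin on the work surface. World frame = base frame: x ahead of the robot, y to its left, z up, the work surface at z = 0. Lengths are in m, angles in rad, forces in N, time in s.
With the tool pointing down it reaches from about 0.425 to 0.95 m from the base axis. Payload 3.5 kg.
Tool frame: the origin (TCP) lies at the very end of the fingers, on their centre line; the grasp point (between the pads) lies 19 mm behind it; z points along the fingers, y is the direction in which the jaws open and shut (so a half turn about z gives the same grasp; the last joint's range is limited). The gripper opens to 85 mm and grips with 20 to 120 N. Pads are 22 mm wide; open, the fingers measure 114 mm over their backs; the gripper's body (76 mm by 85 mm) begins 54 mm behind the grasp point. The pads swing forward as they close: fully open they stand 13 mm farther back than shut.
Start: joints at [1.193, 0.286, 1.577, -0, 1.279, -0.15], TCP at [0.152, 0.658, 0.231] pointing down, gripper open.
Joint ranges: [-2.77, 2.77], [-0.9, 2.22], [0.21, 2.48], [-1.53, 4.67], [0.24, 2.81], [-2.84, 2.84]. Speed limits (rad/s): [2.79, 2.79, 3.14, 3.14, 3.14, 3.14].

## Interface

Orientations are given as a unit quaternion [x, y, z, w].
In Python, from plant import get_state, read_camera, sign_off gives the robot as it stands.
- The arm moves only by the tool step_arm, never from a script. Its argument "targets" is a list that holds one entry, the list of rows, each a list of 5 numbers: the opening, from 0 (shut) to 1 (fully open), then the shift along the tool's x, y, z each as a share of 4 cm, from -1 to 1, then the turn about the tool's z as a share of 5 degrees, from -1 to 1. A call has 1 to 10 rows; each row shifts and turns the commanded pose from where the row before left it, along the tool's axes as they then stand; what a row does not reach is not made up. A row lasts 1/12 s, in which the tool goes at most 41.7 mm and 7.16 degrees, less where a joint would pass 70% of its speed; a pose out of reach is approached as far as the arm can. A call with a number of a shift or a turn outside -1 to 1 is refused whole. A call with a gripper value outside its range is refused whole. The fingers move at their own pace and stop on an object; "squeeze" is the grip in N (left out, the last holds). Time passes only in rows, so rows that do not move let the fingers close. It gives the time, the measured TCP pose, the force and the opening at its end, in the units of the state.
- get_state(): the state, without advancing time (a new reading comes with each control period).
- read_camera(name): name is "scene" or "side" or "wrist"; returns a dict with "pixels" (400x640x3 uint8, red, green, blue), "range_z" (400x640 float32, m along the optical axis (not along the pixel's ray), 0 where there is no reading), "mtx" (3x3 intrinsics, pixels), "k1" (the pictures are not rectified: a ray, as slopes to the right and down, at radius r is drawn at 1 + k1 r^2 times it, then the intrinsics apply), "rvec" (rotation vector, rad) and "tvec" (3), from world to camera coordinates, as OpenCV has them. Camera axes: x right, y down, z forward; pixel columns grow to the right and rows downward; lengths in m; the calibration is good to about 2 mm. A picture is of the moment at which its call begins.
- sign_off(): hands the job in, once; it reports no verdict.
The state is a dict: "time": time; "qpos": joint angles; "dq": joint speeds; "joint_efforts": joint torques, N m; "eef_pos": TCP position; "tcp_rot": TCP orientation; "contact_force": force on the tool from outside, world axes, zero at the start; "wrist_torque": the same for the moment, N m; "opening": opening from 0.0 (shut) to 1.0 (fully open).
Only numpy, scipy, OpenCV 4.12 (cv2) and the standard library are available. Lean on these libraries where they do the work, as an engineer would, in place of code of your own. Each camera call takes 0.05 s, during which the arm holds its last target.

## Task

Reset the clock unit, the white box with the row of brass connectors along its far side: push its sliding shutter fully open by the tab with your fingertips, reach down into the well, press the sunken key all the way down, keep it down for about two seconds, then let it come up and push the shutter fully closed again. Only push the tab, never pinch it, and lift nothing. Leave the look-alike radio unit with the two stub antennas, and all the loose things, as they are.

Things in the scene. Friction and masses are not known exactly. Their poses are not given: they have to be found in the camera images.
- clock: The clock unit: a white desktop box 150 (its x) by 220 (its y) by 65 mm high, fixed to the table; origin at the centre of its underside, z up, yawed by up to about 0.35 rad. Seven brass connectors stick out 14 mm in a row from its +x face. In its top is a square well, 50 by 50 mm and 35 mm deep, centred at x = -10, y = -50 mm in the unit's frame, with a round key standing on its floor. A shutter on top of the unit covers the well and slides along the unit's +y to uncover it.
- clock_well (a point): Centre of the clock unit's well mouth, level with the unit's top (65 mm above the table); axes as the unit's. It does not move with the shutter. Two rails, 4 mm high, run along the unit's y, 34.5 mm either side of this point.
- clock_tab (a point): Centre of the top edge of the tab on the clock unit's shutter. The shutter is a dark steel plate 64 by 64 mm whose upper face lies 4 mm above the unit's top; the tab stands on its middle, rises 22 mm above the plate, and is 44 mm wide along the unit's x and 10 mm thick along the unit's y. With the shutter closed it stands right over the well's centre.
- clock_shutter (a joint): Shutter position in m: 0 closed (may start up to 10 mm ajar), grows along the unit's +y, 0.066 fully open against its stop; from 0.057 the well is wholly uncovered. It slides with about 1 N of friction and stays where it is left.
- clock_key_top (a point): Centre of the top of the sunken key: a black round button 18 mm across, in the middle of the well. Released, its top lies 22 mm below the unit's top (13 mm above the well's floor).
- clock_key (a joint): Key travel in m: 0 released, 0.006 fully down. It springs back; it takes 1.5 N to start and 4.5 N to be fully down.
- radio: The radio unit, not to be operated: a white desktop box 150 (its x) by 220 (its y) by 65 mm high, fixed to the table; origin at the centre of its underside, z up, yawed by up to about 0.35 rad, the same case, shutter, tab, well and key, but with two black stub antennas standing 69 mm above its top near its two +x corners, and no brass connectors. The two units may stand either way round, one left and one right.
- radio_tab (a point): Centre of the top edge of the tab on the radio unit's shutter; leave it where it is.
- radio_key (a joint): Travel in m of the radio unit's key; leave it alone.
- adapter: Loose brass barrel adapter, 20 mm diameter, 30 mm tall, standing on the table between the two units; origin at its foot. Leave it.
- attenuator: Loose steel barrel, 22 mm diameter, 24 mm tall, standing on top of the clock unit near its +y end; origin at its foot. Leave it.
- terminator: Loose brass barrel, 18 mm diameter, 20 mm tall, standing on top of the radio unit near its +y end; origin at its foot. Leave it.
- screwdriver: Loose screwdriver, 170 mm long, lying at the left. Leave it.
- mouse: Loose black computer mouse, 105 by 60 by 34 mm, at the right; origin at its underside. Leave it.

How it is judged:
By the outcome, as a careful person would: the job done as asked, in the order asked, and still so for the second after the job is handed in, with the robot touching nothing.
It also fails if it takes over 51 s, if anything falls off the work surface, if the arm or the gripper's body presses on something with over 40 N, if the wrist force passes 120 N, or if a joint passes its speed limit or range.

## Working session

There is one attempt and no reset: what is moved stays moved. The work goes in short steps, Python scripts to look and compute and a tool call to move; the robot and the scene stay as the last step left them, time stands still between calls to the robot, and variables do not carry over. Pictures are saved under pics/ and viewed, and the job is handed in when it is done.

Besides the shell and the picture viewer there is one more tool, called after ">>>" as name(argument=value, ...) on one line, values as JSON. step_arm: Moves the arm, as the interface text tells. Shift numbers are shares of 4 cm and turn numbers shares of 5 degrees, none past 1 either way. Its arguments: {"type":"object","properties":{"targets":{"type":"array"},"squeeze":{"type":"number"}},"required":["targets"]}

```bash
mkdir -p pics; ls
cat > h.py <<'E'
import numpy as np, cv2
from plant import get_state, read_camera, sign_off
def grab(n):
    c=read_camera(n); R=cv2.Rodrigues(np.array(c['rvec'],float))[0]; c['R']=R; return c
def save(c,f): cv2.imwrite('pics/'+f,c['pixels'][:,:,::-1])
def cloud(c):
    K=np.array(c['mtx'],float); k1=float(c['k1'])
    v,u=np.mgrid[0:400,0:640].astype(float)
    p=cv2.undistortPoints(np.stack([u.ravel(),v.ravel()],1)[:,None],K,np.array([k1,0,0,0.])).reshape(400,640,2)
    z=c['range_z'].astype(float)
    P=np.dstack([p[...,0]*z,p[...,1]*z,z])
    W=(P-np.array(c['tvec']).ravel())@c['R']
    W[z==0]=np.nan
    return W
def proj(c,pts):
    return cv2.projectPoints(np.array(pts,float).reshape(-1,3),np.array(c['rvec'],float),np.array(c['tvec'],float),np.array(c['mtx'],float),np.array([float(c['k1']),0,0,0]))[0].reshape(-1,2)
E
python3 - <<'E'
from h import *
for n in ['scene','side','wrist']:
    c=grab(n); save(c,n+'0.png'); print(n,c['k1'],-c['R'].T@np.array(c['tvec']).ravel())
    np.savez('/tmp/'+n+'0.npz',**c)
print(get_state())
E
```

```text
pics
scene 0.016058917074148037 [ 1.09837416 -0.61796945  0.70530836]
side -0.06349087649907907 [0.48735247 1.23844293 0.78230445]
wrist -0.06215308959591002 [0.07274051 0.67637641 0.37276372]
{'time': 0.15, 'qpos': array([ 1.19297265e+00,  2.86983038e-01,  1.57781256e+00,  6.43295484e-05,
        1.27858934e+00, -1.50000770e-01]), 'dq': array([-2.12060794e-03, -2.63877318e-03, -4.63268331e-03, -1.99681229e-03,
        6.71708534e-05, -1.94293091e-03]), 'joint_efforts': array([ 5.16481196e-04, -4.06603539e+01, -2.93142432e+01, -1.74439792e-04,
        3.97595577e-03,  1.87644912e-05]), 'eef_pos': array([0.1522261 , 0.65710456, 0.23026627]), 'tcp_rot': array([ 1.13674453e-01,  9.93517647e-01, -8.57079934e-04, -2.63493261e-04]), 'contact_force': array([-0.86117637, -0.43081982, -0.1416112 ]), 'wrist_torque': array([-0.02173658, -0.00499291,  0.01800649]), 'opening': 0.9968127973355798}
```

View pics/scene0.png

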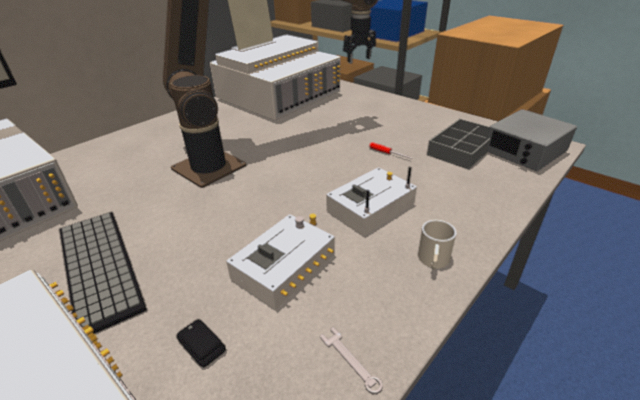

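View pics/side0.png

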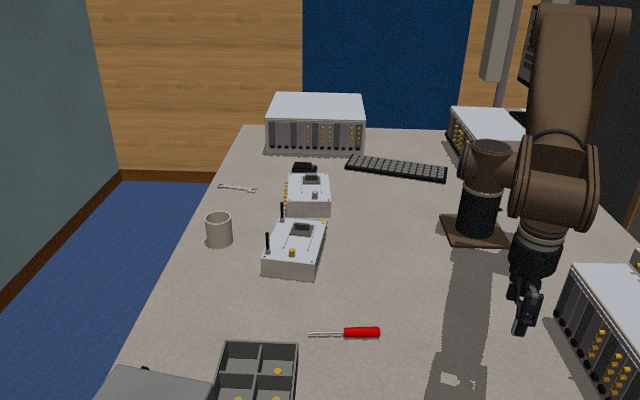

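View pics/wrist0.png

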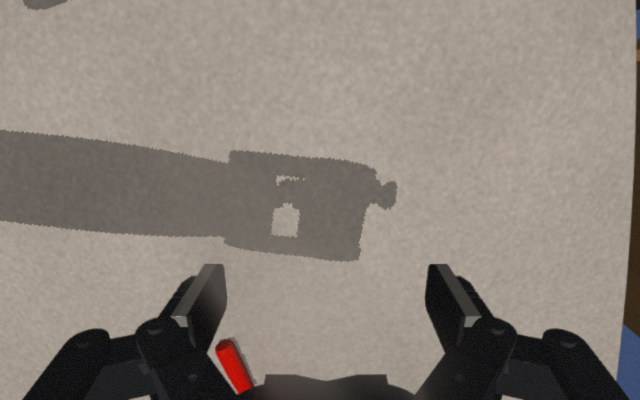

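The scene view shows the clock at about (282,258): brass connectors on its lower-right edge, tab at (266,251), attenuator at (299,223). The radio is at (372,198) with its two antennas. Next I'll measure the clock's pose from depth.

```bash
cat > m.py <<'E'
from h import *
def load(n):
    d=dict(np.load('/tmp/'+n+'0.npz')); return d
for n,box in (('scene',(225,205,340,310)),('side',(275,165,335,220))):
    c=load(n); W=cloud(c)
    u0,v0,u1,v1=box
    Q=W[v0:v1,u0:u1].reshape(-1,3); C=c['pixels'][v0:v1,u0:u1].reshape(-1,3)
    for zz in np.arange(0,.11,.01): print(round(zz,2),((Q[:,2]>zz)&(Q[:,2]<zz+.01)).sum(),end=' | ')
    m=(Q[:,2]>.058)&(Q[:,2]<.0745)
    P=Q[m]; print(n,'top',P.mean(0),np.median(P[:,2]))
    r=cv2.minAreaRect(P[:,:2].astype(np.float32)); print(r)
    t=Q[(Q[:,2]>.080)&(Q[:,2]<.1)]; print('high',len(t))
    import scipy.cluster.hierarchy as H
    if len(t)>2:
        l=H.fcluster(H.linkage(t),.015,'distance')
        for i in set(l): print(i,(l==i).sum(),t[l==i].mean(0),t[l==i].min(0),t[l==i].max(0))
E
python3 m.py
python3 - <<'E'
from h import *
c=dict(np.load('/tmp/scene0.npz'))
cv2.imwrite('pics/z.png',cv2.resize(c['pixels'][200:320,215:345,::-1],None,fx=6,fy=5,interpolation=2))
E
```

```text
0.0 3200 | 0.01 329 | 0.02 316 | 0.03 311 | 0.04 463 | 0.05 325 | 0.06 3806 | 0.07 182 | 0.08 102 | 0.09 49 | 0.1 0 | scene top [ 0.56204813 -0.17927714  0.06539488] 0.06511685135254904
((0.5542709231376648, -0.16871538758277893), (0.15324923396110535, 0.2224673181772232), 3.677764654159546)
high 151
1 99 [ 0.5492966  -0.21503679  0.08800836] [ 0.52450977 -0.21998587  0.08033064] [ 0.56931455 -0.20781355  0.09297431]
2 52 [ 0.53017513 -0.08395833  0.08800147] [ 0.51748901 -0.09314535  0.08003644] [ 0.53999395 -0.07243693  0.09150824]
0.0 189 | 0.01 188 | 0.02 169 | 0.03 170 | 0.04 130 | 0.05 282 | 0.06 951 | 0.07 53 | 0.08 57 | 0.09 9 | 0.1 8 | side top [ 0.55567668 -0.1455181   0.0623792 ] 0.06197358502003583
((0.5530363917350769, -0.09583047032356262), (0.3621746301651001, 0.16165292263031006), 89.568603515625)
high 66
1 17 [0.6223207  0.08396608 0.08961643] [0.61894945 0.08111248 0.08037044] [0.6257322  0.08683627 0.09902521]
2 23 [ 0.52839542 -0.07526979  0.08464649] [ 0.52020127 -0.08716418  0.08012269] [ 0.53748276 -0.06569833  0.08799793]
3 26 [ 0.54709873 -0.2063206   0.08479105] [ 0.52473538 -0.21149962  0.08018852] [ 0.56505932 -0.20056753  0.08915439]
```

View pics/z.png

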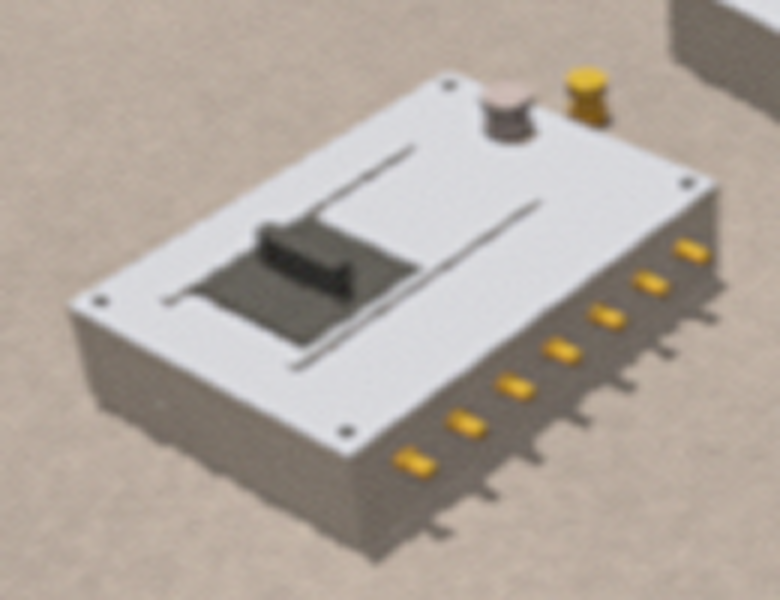

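>>> step_arm(targets=[[[0,-0.75,-0.62,0,0],[0,-0.75,-0.62,0,0],[0,-0.75,-0.62,0,0],[0,-0.75,-0.62,0,0],[0,-0.75,-0.62,0,0],[0,-0.75,-0.62,0,0],[0,-0.75,-0.62,0,0],[0,-0.75,-0.62,0,0],[0,-0.75,-0.62,0,0],[0,-0.75,-0.62,0,0]]], squeeze=40)

```text
time: 0.98
eef_pos: [0.3892, 0.3465, 0.2312]
tcp_rot: [0.114, 0.994, -0.0, -0.0]
contact_force: [0.7, 0.1, -0.6]
opening: -0.005
```

>>> step_arm(targets=[[[0,-0.47,-0.83,0,0],[0,-0.47,-0.83,0,0],[0,-0.47,-0.83,0,0],[0,-0.47,-0.83,0,0],[0,-0.47,-0.83,0,0],[0,-0.47,-0.83,0,0],[0,-0.47,-0.83,0,0],[0,-0.47,-0.83,0,0],[0,-0.47,-0.83,0,0],[0,-0.47,-0.83,0,0]]])

```text
time: 1.82
eef_pos: [0.4968, -0.0195, 0.2312]
tcp_rot: [0.114, 0.994, 0.0, 0.0]
contact_force: [0.7, 0.2, 0.6]
opening: 0.001
```

>>> step_arm(targets=[[[0,-0.47,-0.83,0,-1],[0,-0.47,-0.8,0,-1],[0,-0.5,-0.8,0,-1],[0,-0.5,-0.75,0,-0.38],[0,0,0,0,0],[0,0,0,0,0],[0,0,0,0,0]]])

```text
time: 2.4
eef_pos: [0.5605, -0.1504, 0.2306]
tcp_rot: [-0.033, 0.999, 0.001, -0.001]
contact_force: [0.9, -0.1, 0.1]
opening: 0.001
```

Run:
```python
from h import *
c=grab('wrist'); save(c,'w1.png'); np.savez('/tmp/wrist1.npz',**c); s=get_state(); print(s)
print(-c['R'].T@np.array(c['tvec']).ravel(),c['R'])
```

```text
{'time': 2.45, 'qpos': array([-4.36262912e-01,  7.99395180e-02,  1.81470296e+00,  3.00671670e-04,
        1.24827672e+00, -2.07469735e+00]), 'dq': array([ 0.01318629, -0.01559481,  0.00623651, -0.0019164 , -0.00521858,
       -0.00406482]), 'joint_efforts': array([-5.61610814e-01, -3.16647470e+01, -2.91794997e+01, -1.66160578e-02,
       -1.52105087e-02,  1.86633813e-03]), 'eef_pos': array([ 0.56039298, -0.14986252,  0.23087818]), 'tcp_rot': array([-3.37648820e-02,  9.99429574e-01,  4.27525168e-04, -5.26756207e-04]), 'contact_force': array([-0.92058468, -0.1845529 , -0.89733582]), 'wrist_torque': array([-0.00814043,  0.00100628, -0.01002868]), 'opening': -0.0020288525813259885}
[ 0.47921122 -0.15527528  0.37342614] [[-0.06681961  0.99776434  0.0012113 ]
 [ 0.94699499  0.0630372   0.31500286]
 [ 0.31422226  0.02219547 -0.94908995]]
```

View pics/w1.png

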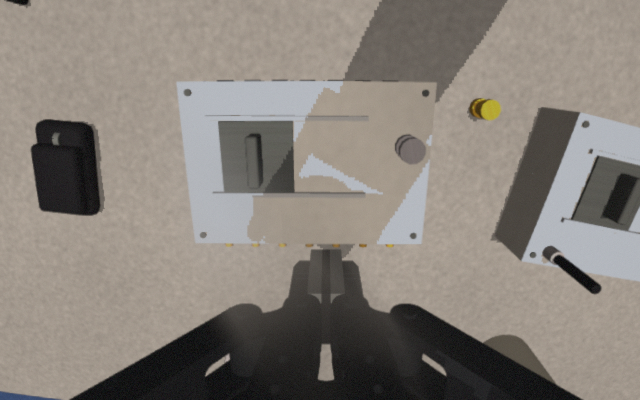

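The wrist view shows the clock squarely: top corners near (178,82), (436,82), (423,244) and (194,244), tab around (254,161), attenuator at (411,149).

```bash
cat > m2.py <<'E'
from h import *
import sys
c=dict(np.load('/tmp/wrist1.npz')); W=cloud(c)
sub=W[60:262,160:460]; Q=sub.reshape(-1,3)
P=Q[(Q[:,2]>.055)&(Q[:,2]<.0745)]
print(np.nanmedian(P[:,2])); r=cv2.minAreaRect(P[:,:2].astype(np.float32)); print(r)
# rays with corner pixels on white mask
g=c['pixels'].astype(int); 
def unp(px,z):
    K=np.array(c['mtx'],float)
    p=cv2.undistortPoints(np.array(px,float)[:,None],K,np.array([float(c['k1']),0,0,0]))[:,0]
    d=np.c_[p,np.ones(len(p))]@c['R']; o=-c['R'].T@c['tvec'].ravel()
    return o+d*((z-o[2])/d[:,2])[:,None]
co=unp([(178,82),(436,82),(423,244),(194,244)],.065); print(co,co.mean(0))
print(np.linalg.norm(np.diff(co,axis=0),axis=1))
t=Q[(Q[:,2]>.084)&(Q[:,2]<.1)]
yc=t[:,1]<-.15
print('tab',t[yc].mean(0),cv2.minAreaRect(t[yc][:,:2].astype(np.float32)),np.median(t[yc][:,2]))
print('att',t[~yc].mean(0))
print('plate edges',unp([(219,122),(293,122),(294,192),(222,192)],.069))
E
python3 m2.py
python3 - <<'E'
from h import *
c=dict(np.load('/tmp/wrist1.npz'))
cv2.imwrite('pics/z2.png',cv2.resize(c['pixels'][70:260,165:365,::-1],None,fx=4,fy=3,interpolation=2))
E
```

```text
0.06521612315850087
((0.5552478432655334, -0.16677068173885345), (0.1510285884141922, 0.22142858803272247), 3.5874149799346924)
[[ 0.48744329 -0.27945206  0.065     ]
 [ 0.47335793 -0.06197526  0.065     ]
 [ 0.6231954  -0.05030224  0.065     ]
 [ 0.63817206 -0.27283009  0.065     ]] [ 0.55554217 -0.16613991  0.065     ]
[0.21793245 0.15029147 0.22303127]
tab [ 0.54646696 -0.2107656   0.09042503] ((0.547088623046875, -0.21125979721546173), (0.04273194447159767, 0.010363343171775341), 3.3904378414154053) 0.09075313017824199
att [ 0.52922836 -0.08052757  0.08897012]
plate edges [[ 0.51858517 -0.24380965  0.069     ]
 [ 0.5146796  -0.18035269  0.069     ]
 [ 0.57725777 -0.17700173  0.069     ]
 [ 0.58160251 -0.24259914  0.069     ]]
```

View pics/z2.png

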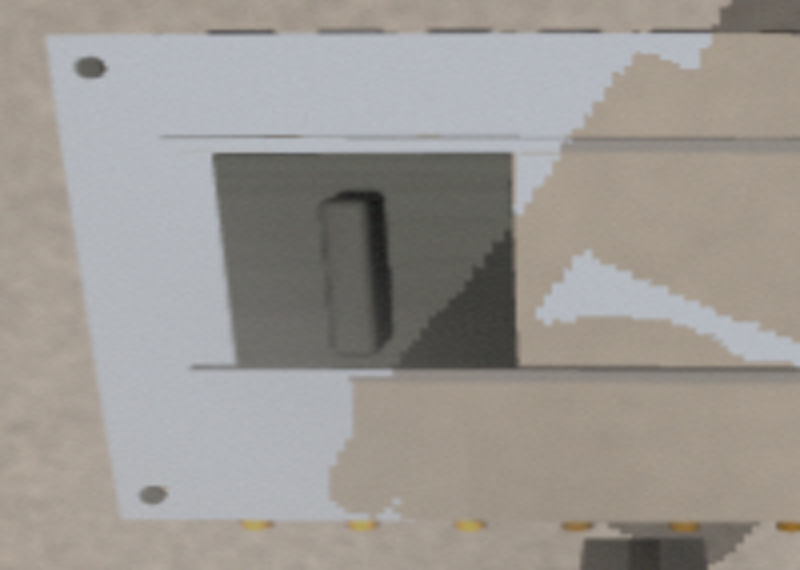

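>>> step_arm(targets=[[[0,0.14,-0.74,0,0],[0,0.14,-0.74,0,0],[0,0.14,-0.74,0,0],[0,0,0,0.8,0],[0,0,0,0.8,0],[0,0,0,0.8,0],[0,0,0,0.8,0],[0,0,0,0,0],[0,0,0,0,0]]])

```text
time: 3.2
eef_pos: [0.5488, -0.2385, 0.1019]
tcp_rot: [-0.034, 0.999, 0.001, -0.002]
contact_force: [-0.5, -1.1, 1.1]
opening: 0.001
```

```bash
cat > st.py <<'E'
from h import *
import sys
s=get_state(); p=s['eef_pos']; w=np.array([.5484,-.2171]); a=.063
d=p[:2]-w; print('t',s['time'],'unit u,v,z mm',1e3*(d[0]*np.cos(a)+d[1]*np.sin(a)),1e3*(-d[0]*np.sin(a)+d[1]*np.cos(a)),p[2]*1e3,'F',s['contact_force'],s['tcp_rot'])
if len(sys.argv)>1:
    c=grab('scene'); cv2.imwrite('pics/'+sys.argv[1],cv2.resize(c['pixels'][160:320,200:360,::-1],None,fx=3.5,fy=3.5,interpolation=2))
    c=grab('wrist'); save(c,'w'+sys.argv[1]); np.savez('/tmp/w_'+sys.argv[1]+'.npz',**c)
E
python3 st.py a1.png
```

```text
t 3.2 unit u,v,z mm -0.8980007578543946 -21.379339673913925 101.9058848520149 F [-0.51587604 -1.14315137  1.06573412] [-0.03429157  0.99940919  0.00135403 -0.00187627]
```

View pics/a1.png

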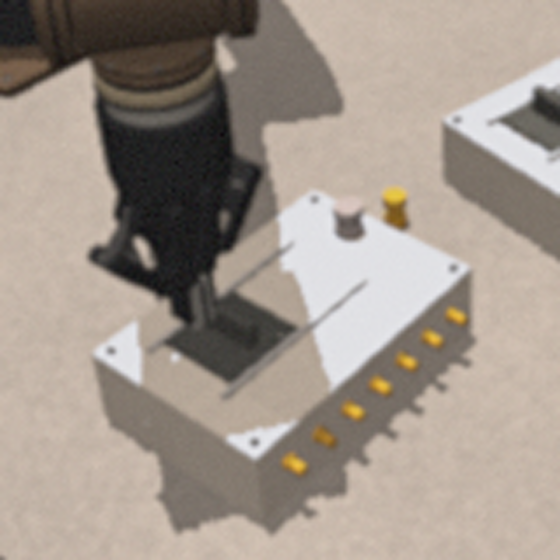

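View pics/wa1.png

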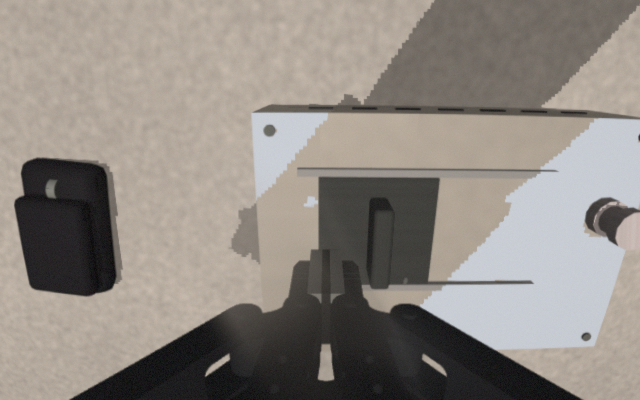

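Fingertips hang on the -y side of the tab, clear of it (fingers at column 312-343, tab at 368-392 in the wrist picture). Lowering, then pushing.

>>> step_arm(targets=[[[0,0,0,0.33,0],[0,0,0,0.32,0],[0,0,0.1,0,0],[0,0,0.15,0,0],[0,0,0.15,0,0],[0,0,0.2,0,0],[0,0,0.25,0,0],[0,0,0.25,0,0]]])

```text
time: 3.97
eef_pos: [0.5475, -0.196, 0.0778]
tcp_rot: [-0.034, 0.999, -0.0, 0.0]
contact_force: [1.1, -1.4, -0.9]
opening: -0.001
```

```bash
python3 st.py a2.png
```

```text
t 3.9667 unit u,v,z mm 0.44162005941891824 21.076109414048606 77.7625460783411 F [ 1.06425758 -1.40318319 -0.89392457] [-3.35331224e-02  9.99437412e-01 -3.83946036e-04  4.91020362e-04]
```

View pics/wa2.png

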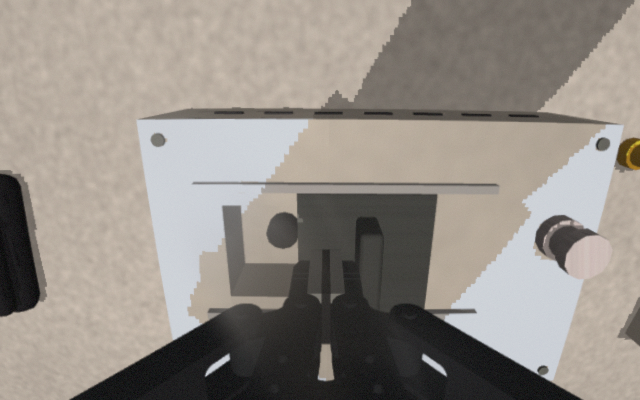

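The tab moves with the fingers and the well and black key are appearing at (283,230). Measuring the shutter position.

```bash
cat > sh.py <<'E'
from h import *
import sys
c=dict(np.load('/tmp/w_'+sys.argv[1]+'.npz')); W=cloud(c); Q=W[150:330,100:520].reshape(-1,3)
w=np.array([.5484,-.2171]); a=.063; d=Q[:,:2]-w
u=1e3*(d[:,0]*np.cos(a)+d[:,1]*np.sin(a)); v=1e3*(-d[:,0]*np.sin(a)+d[:,1]*np.cos(a)); z=Q[:,2]*1e3
m=(z>84)&(z<95)&(abs(u)<24)&(v>-20)&(v<90); m&=z<94
h=np.histogram(v[m],bins=np.arange(-20,92,2)); print('tabtop v', [(int(b),int(n)) for n,b in zip(*h) if n>3])
mk=(z>36)&(z<52)&(abs(u)<24)&(abs(v)<24); 
if mk.sum(): k=mk; print('key',mk.sum(),np.median(u[k]),np.median(v[k]),u[k].min(),u[k].max(),v[k].min(),v[k].max(),np.median(z[k]))
f=(z<34)&(z>20)&(abs(u)<40)&(abs(v)<40)
if f.sum(): print('floor',f.sum(),u[f].min(),u[f].max(),v[f].min(),v[f].max(),np.median(z[f]))
E
python3 sh.py a2.png
```

```text
tabtop v [(10, 44), (12, 57), (14, 59), (16, 42), (18, 60), (20, 59), (22, 55), (24, 47), (26, 58), (28, 62), (30, 45), (32, 58), (34, 57), (36, 130), (38, 294), (40, 339), (42, 367), (44, 374), (46, 235)]
key 864 -1.886744491925048 -0.07700053967731715 -9.930816698283897 23.99438213300974 -23.226193168519423 8.197420733070075 42.875511685153036
floor 2570 -13.310746652151467 25.571592754299655 -25.78762008381226 7.067768332731284 30.111650730533846
```

>>> step_arm(targets=[[[0,0,0.25,0,0],[0,0,0.25,0,0],[0,0,0.1,0,0],[0,0,0.1,0,0],[0,0,0,0,0]]])

```text
time: 4.48
eef_pos: [0.5459, -0.1704, 0.0778]
tcp_rot: [-0.035, 0.999, -0.003, 0.001]
contact_force: [-0.2, -7.2, 0.0]
opening: 0.001
```

```bash
python3 st.py a3.png; python3 sh.py a3.png
```

```text
t 4.4833 unit u,v,z mm 0.3946206433304918 46.754680370885445 77.78866658004061 F [-0.18653152 -7.23721814  0.03071247] [-3.47158184e-02  9.99392714e-01 -2.91329964e-03  7.26922829e-04]
tabtop v [(34, 46), (36, 56), (38, 54), (40, 43), (42, 51), (44, 54), (46, 53), (48, 57), (50, 54), (52, 53), (54, 46), (56, 59), (58, 54), (60, 192), (62, 297), (64, 353), (66, 371), (68, 375), (70, 112)]
key 870 -1.850138347020603 0.5632887093942769 -9.744047722228588 23.95247422578954 -23.844521199314396 18.977633599656098 42.84179092898803
floor 3795 -13.937978502980412 25.754939557830316 -25.900405257662342 19.526678863009696 30.11195158499039
```

View pics/wa3.png

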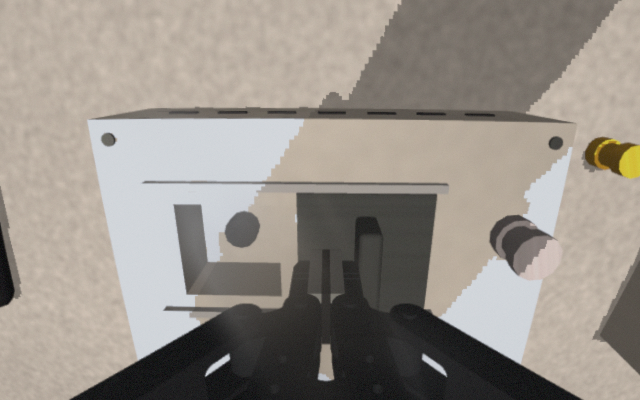

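The well is wholly uncovered with its key at (242,229). The tab is at about 65.5 mm and the 7 N of reaction says it's against the stop. Backing off, rising and moving over the well.

>>> step_arm(targets=[[[0,0,-0.3,0,0],[0,0,0,-0.8,0],[0,0,-0.45,0,0],[0,0,-0.45,0,0],[0,0,0,0,0],[0,0,0,0,0]]])

```text
time: 5.08
eef_pos: [0.5484, -0.217, 0.1091]
tcp_rot: [-0.033, 0.999, 0.001, -0.0]
contact_force: [0.2, 0.4, 0.1]
opening: -0.001
```

```bash
python3 st.py a4.png;python3 sh.py a4.png
```

```text
t 5.0833 unit u,v,z mm -0.011097137218386358 0.06476887784625508 109.11445504678996 F [0.24868802 0.38964097 0.08784674] [-3.26808563e-02  9.99465587e-01  6.63267456e-04 -2.50675686e-04]
tabtop v [(60, 531), (62, 338), (64, 311), (66, 301), (68, 280), (70, 39)]
key 667 -1.5060092695260612 -0.5585511285904426 -9.795373644168082 23.99490573231965 -22.88211831555356 23.53550160763783 42.775768038786346
floor 3661 -15.707424049779089 25.278612650861543 -25.43222568962191 24.890076975721676 30.065262716974612
```

View pics/wa4.png

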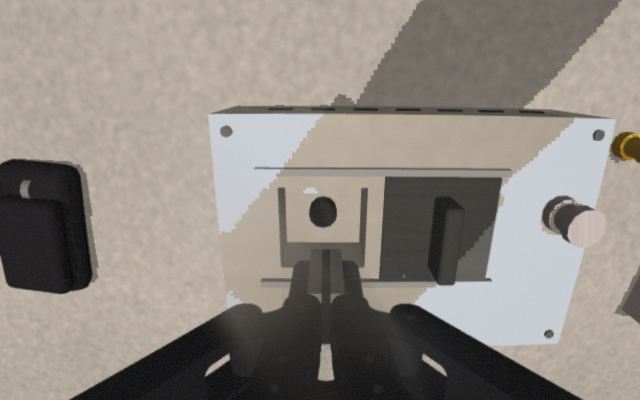

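View pics/a4.png

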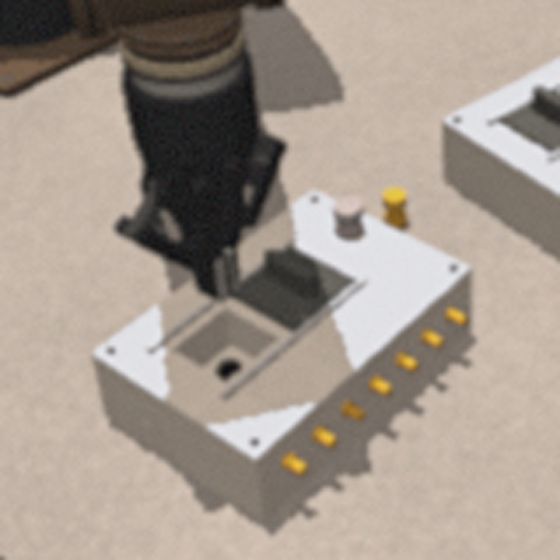

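The fingers are over the well at v≈0, and the key shows just ahead at (323,211). Before going down, I'll check the gripper's width against the tab and rails.

Run:
```python
from h import *
w=np.array([.5484,-.2171]); a=.063; p=get_state()['eef_pos']
for n in ('scene','side'):
    c=grab(n); W=cloud(c).reshape(-1,3); d=W[:,:2]-p[:2]
    u=1e3*(d[:,0]*np.cos(a)+d[:,1]*np.sin(a)); v=1e3*(-d[:,0]*np.sin(a)+d[:,1]*np.cos(a)); h=(W[:,2]-p[2])*1e3
    m0=(abs(u)<70)&(abs(v)<75)
    for h0 in range(0,100,8):
        m=m0&(h>=h0)&(h<h0+8)
        if m.sum()>3: print(n,h0,m.sum(),'u',u[m].min().round(),u[m].max().round(),'v',v[m].min().round(),v[m].max().round())
```

```text
scene 0 16 u 4.0 11.0 v -10.0 13.0
scene 8 30 u -7.0 12.0 v -16.0 13.0
scene 16 39 u -8.0 12.0 v -16.0 11.0
scene 24 36 u -5.0 11.0 v -16.0 13.0
scene 32 21 u 2.0 11.0 v -16.0 6.0
scene 40 41 u 4.0 13.0 v -29.0 27.0
scene 48 96 u -13.0 13.0 v -35.0 35.0
scene 56 68 u -16.0 13.0 v -44.0 43.0
scene 64 102 u -15.0 17.0 v -49.0 47.0
scene 72 93 u -4.0 17.0 v -54.0 54.0
scene 80 127 u -9.0 17.0 v -63.0 60.0
scene 88 171 u -12.0 19.0 v -63.0 60.0
scene 96 131 u -6.0 20.0 v -55.0 50.0
side 0 8 u -11.0 7.0 v 4.0 20.0
side 8 13 u -11.0 7.0 v 6.0 19.0
side 16 13 u -11.0 7.0 v 4.0 19.0
side 24 9 u -11.0 7.0 v 8.0 19.0
side 32 4 u -7.0 3.0 v 15.0 20.0
side 40 10 u -14.0 11.0 v 29.0 38.0
side 48 14 u -13.0 11.0 v 9.0 42.0
side 56 11 u -18.0 14.0 v 13.0 46.0
side 64 12 u -17.0 14.0 v 18.0 54.0
side 72 25 u -17.0 14.0 v 14.0 63.0
side 80 27 u -17.0 14.0 v 14.0 65.0
side 88 28 u -21.0 18.0 v 15.0 69.0
side 96 44 u -21.0 18.0 v -10.0 59.0
```

>>> step_arm(targets=[[[0,0,0,0.35,0],[0,0,0,0.35,0],[0,0,0,0.35,0],[0,0,0,0.35,0],[0,0,0,0.15,0],[0,0,0,0,0]]])

```text
time: 5.78
eef_pos: [0.5472, -0.2152, 0.0452]
tcp_rot: [-0.034, 0.999, 0.001, -0.002]
contact_force: [-0.6, 0.8, 0.8]
opening: 0.002
```

```bash
python3 st.py
```

```text
t 5.7833 unit u,v,z mm -1.05530562791767 1.9371097697666382 45.20169230478715 F [-0.62660399  0.78357925  0.77625364] [-0.03388109  0.99942331  0.00130335 -0.0018504 ]
```

>>> step_arm(targets=[[[0,0,0,0.12,0],[0,0,0,0.12,0],[0,0,0,0.06,0],[0,0,0,0,0]]])

```text
time: 6.12
eef_pos: [0.5495, -0.2168, 0.0371]
tcp_rot: [-0.034, 0.999, -0.0, 0.001]
contact_force: [-1.6, 2.8, 4.3]
opening: -0.003
```

```bash
python3 st.py
```

```text
t 6.1167 unit u,v,z mm 1.0956536996143942 0.21293738853583316 37.057536661682136 F [-1.56420657  2.81065314  4.28348313] [-3.35779694e-02  9.99435967e-01 -8.05433861e-05  5.10606613e-04]
```

>>> step_arm(targets=[[[0,0,0,0.08,0],[0,0,0,0,0]]])

```text
time: 6.28
eef_pos: [0.5496, -0.2169, 0.0368]
tcp_rot: [-0.034, 0.999, 0.0, -0.0]
contact_force: [-7.9, 5.6, 20.6]
opening: -0.0
```

>>> step_arm(targets=[[[0,0,0,0.06,0],[0,0,0,0,0]]])

```text
time: 6.45
eef_pos: [0.5497, -0.217, 0.0366]
tcp_rot: [-0.034, 0.999, 0.0, -0.001]
contact_force: [-13.5, 7.7, 30.1]
opening: -0.002
```

The key has bottomed: 30 N with no further travel. Easing to about 20 N and holding.

>>> step_arm(targets=[[[0,0,0,-0.06,0],[0,0,0,0,0],[0,0,0,0,0],[0,0,0,0,0],[0,0,0,0,0],[0,0,0,0,0],[0,0,0,0,0],[0,0,0,0,0],[0,0,0,0,0],[0,0,0,0,0]]])

```text
time: 7.28
eef_pos: [0.5497, -0.2169, 0.0368]
tcp_rot: [-0.034, 0.999, 0.0, 0.0]
contact_force: [-7.4, 4.2, 19.4]
opening: -0.001
```

>>> step_arm(targets=[[[0,0,0,0,0],[0,0,0,0,0],[0,0,0,0,0],[0,0,0,0,0],[0,0,0,0,0],[0,0,0,0,0],[0,0,0,0,0],[0,0,0,0,0],[0,0,0,0,0],[0,0,0,0,0]]])

```text
time: 8.12
eef_pos: [0.5497, -0.2169, 0.0368]
tcp_rot: [-0.034, 0.999, 0.0, 0.0]
contact_force: [-7.6, 4.6, 18.9]
opening: 0.002
```

>>> step_arm(targets=[[[0,0,0,0,0],[0,0,0,0,0]]])

```text
time: 8.28
eef_pos: [0.5497, -0.2169, 0.0368]
tcp_rot: [-0.034, 0.999, 0.0, 0.0]
contact_force: [-7.0, 4.4, 19.5]
opening: 0.002
```

>>> step_arm(targets=[[[0,0,0,-0.15,0],[0,0,0,-0.25,0],[0,0,0,-0.5,0],[0,0,0,-0.8,0],[0,0,0,-0.6,0],[0,0,0.78,0,0],[0,0,0.78,0,0],[0,0,0.78,0,0],[0,0,0,0,0],[0,0,0,0,0]]])

```text
time: 9.12
eef_pos: [0.5422, -0.1221, 0.1244]
tcp_rot: [-0.035, 0.999, -0.0, 0.0]
contact_force: [0.1, 0.5, 0.1]
opening: 0.004
```

```bash
python3 st.py a5.png;python3 sh.py a5.png
```

```text
t 9.1167 unit u,v,z mm -0.18623068195274678 95.20048835059322 124.36604134157858 F [0.09190845 0.49101069 0.11175208] [-3.49148423e-02  9.99390243e-01 -2.76950018e-04  1.38449960e-04]
tabtop v [(60, 130), (62, 269), (64, 279), (66, 275), (68, 289), (70, 196)]
key 583 -1.6885460606410294 1.080796066870112 -9.646199237464625 23.99941048145836 -8.585306966637704 8.781019697352445 42.74034424511309
floor 2340 -15.937886484335372 25.558184949588018 -26.312431593077008 13.527258804873606 30.163297126216797
```

View pics/wa5.png

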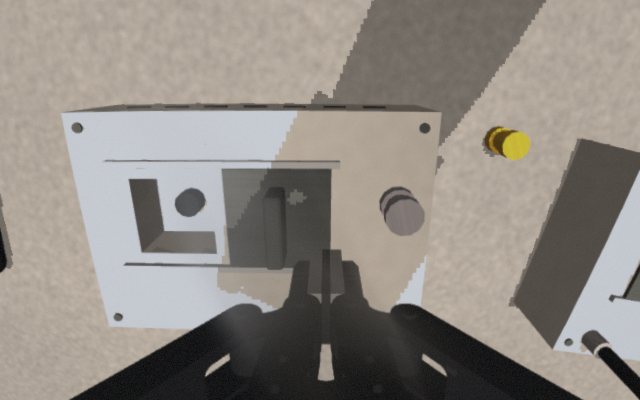

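View pics/a5.png

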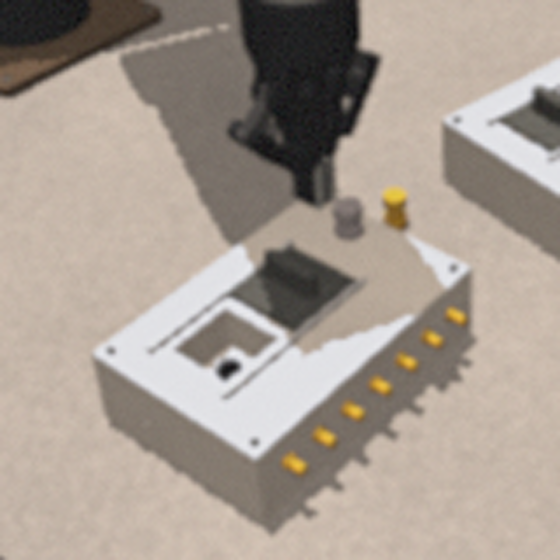

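The key is back up (top at 42.7 mm, as before) and the fingers hang between the tab (276,228) and the attenuator (402,210), clear of both. Lowering and pushing closed.

>>> step_arm(targets=[[[0,0,0,0.4,0],[0,0,0,0.4,0],[0,0,0,0.37,0],[0,0,-0.15,0,0],[0,0,-0.2,0,0],[0,0,-0.2,0,0],[0,0,-0.25,0,0],[0,0,-0.25,0,0],[0,0,-0.25,0,0],[0,0,-0.25,0,0]]])

```text
time: 10.05
eef_pos: [0.5468, -0.1866, 0.0781]
tcp_rot: [-0.033, 0.999, -0.0, 0.0]
contact_force: [-0.3, 2.0, 0.9]
opening: -0.002
```

```bash
python3 st.py a6.png;python3 sh.py a6.png
```

```text
t 10.05 unit u,v,z mm 0.34489046649787425 30.49273524677875 78.09185414322697 F [-0.25150219  1.97475662  0.92720439] [-3.33622891e-02  9.99443220e-01 -2.74104217e-04  3.65053502e-04]
tabtop v [(4, 27), (6, 347), (8, 386), (10, 365), (12, 345), (14, 278), (16, 48), (18, 51), (20, 55), (22, 44), (24, 57), (26, 59), (28, 49), (30, 55), (32, 56), (34, 52), (36, 43), (38, 50), (40, 49), (42, 18)]
```

View pics/wa6.png

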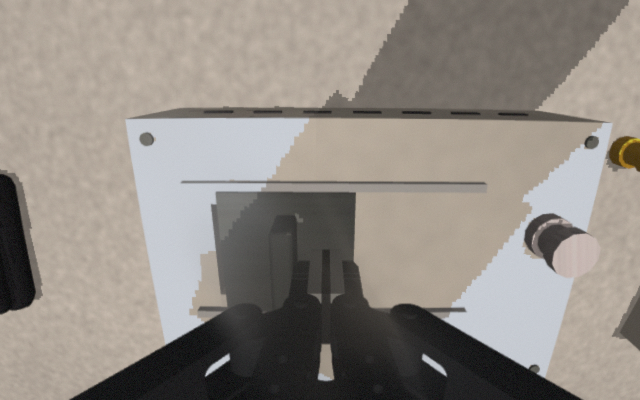

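Tab is now at about 11 mm. Continuing gently to the closed stop.

>>> step_arm(targets=[[[0,0,-0.1,0,0],[0,0,-0.1,0,0],[0,0,-0.06,0,0],[0,0,0,0,0]]])

```text
time: 10.48
eef_pos: [0.5475, -0.196, 0.0775]
tcp_rot: [-0.034, 0.999, -0.0, 0.0]
contact_force: [-0.2, -0.2, -0.6]
opening: -0.001
```

```bash
python3 st.py a7.png;python3 sh.py a7.png
```

```text
t 10.4833 unit u,v,z mm 0.3876499340452772 21.162167942520597 77.51033918518635 F [-0.21596871 -0.17728869 -0.570156  ] [-3.36449071e-02  9.99433751e-01 -3.50308741e-04  2.72123482e-04]
tabtop v [(-2, 307), (0, 387), (2, 366), (4, 346), (6, 295), (8, 88), (10, 56), (12, 57), (14, 48), (16, 57), (18, 52), (20, 58), (22, 58), (24, 53), (26, 58), (28, 43), (30, 54), (32, 62), (34, 34)]
```

>>> step_arm(targets=[[[0,0,-0.06,0,0],[0,0,-0.05,0,0],[0,0,0,0,0]]])

```text
time: 10.83
eef_pos: [0.5474, -0.1996, 0.0772]
tcp_rot: [-0.033, 0.999, 0.001, -0.0]
contact_force: [-0.4, 1.9, 0.3]
opening: -0.002
```

```bash
python3 st.py a8.png;python3 sh.py a8.png
```

```text
t 10.8333 unit u,v,z mm 0.1493010236621173 17.543829335400805 77.22869618752583 F [-0.41655698  1.86704652  0.28518813] [-3.34513869e-02  9.99440190e-01  5.37439713e-04 -1.48278092e-04]
tabtop v [(-6, 196), (-4, 377), (-2, 375), (0, 346), (2, 288), (4, 153), (6, 59), (8, 59), (10, 44), (12, 58), (14, 59), (16, 45), (18, 56), (20, 57), (22, 57), (24, 44), (26, 57), (28, 54), (30, 47)]
```

>>> step_arm(targets=[[[0,0,-0.05,0,0],[0,0,0,0,0]]])

```text
time: 11.1
eef_pos: [0.5474, -0.1998, 0.0772]
tcp_rot: [-0.033, 0.999, 0.002, -0.0]
contact_force: [-0.0, 7.9, 2.3]
opening: 0.002
```

>>> step_arm(targets=[[[0,0,-0.04,0,0],[0,0,0,0,0]]])

```text
time: 11.27
eef_pos: [0.5474, -0.2, 0.0772]
tcp_rot: [-0.033, 0.999, 0.004, -0.001]
contact_force: [-0.2, 10.7, 3.9]
opening: 0.0
```

```bash
python3 st.py a9.png;python3 sh.py a9.png
```

```text
t 11.2667 unit u,v,z mm 0.09392161420868593 17.169103492887253 77.21052642416177 F [-0.23145658 10.71322147  3.89843789] [-3.29324779e-02  9.99449328e-01  3.97265804e-03 -8.43232814e-04]
tabtop v [(-6, 202), (-4, 380), (-2, 367), (0, 338), (2, 265), (4, 143), (6, 60), (8, 55), (10, 49), (12, 59), (14, 55), (16, 55), (18, 53), (20, 50), (22, 55), (24, 45), (26, 62), (28, 54), (30, 29)]
```

The closed stop is reached: reaction rose to 10.7 N with no further motion. Backing off, rising, and checking.

>>> step_arm(targets=[[[0,0,0.3,0,0],[0,0,0.1,0,0],[0,0,0,-0.7,0],[0,0,0,-0.9,0],[0,0,0,-0.9,0],[0,0,0,-0.9,0],[0,0,0.5,-0.4,0],[0,0,0,0,0],[0,0,0,0,0],[0,0,0,0,0]]])

```text
time: 12.2
eef_pos: [0.5446, -0.1677, 0.2278]
tcp_rot: [-0.034, 0.999, -0.0, -0.001]
contact_force: [0.2, 0.2, 0.3]
opening: 0.0
```

```bash
python3 st.py b1.png;python3 sh.py b1.png
python3 - <<'E'
from h import *
c=grab('scene'); save(c,'s_end.png')
E
```

```text
t 12.2 unit u,v,z mm -0.6875562739029101 49.57779380023212 227.80155479637816 F [0.24323262 0.16404995 0.30235548] [-3.37361348e-02  9.99430275e-01 -5.96416154e-06 -9.99754645e-04]
tabtop v [(-6, 62), (-4, 120), (-2, 125), (0, 127), (2, 130), (4, 99)]
```

View pics/wb1.png

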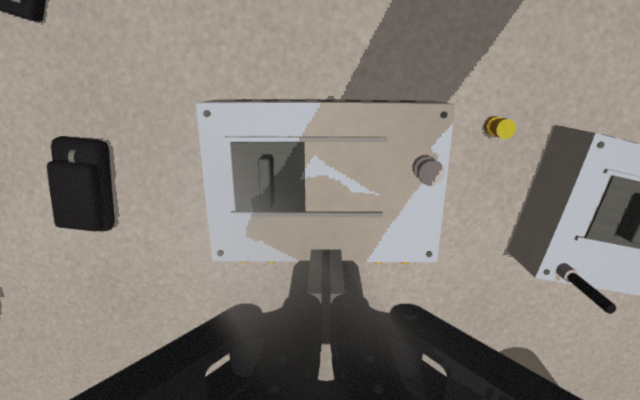

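View pics/s_end.png

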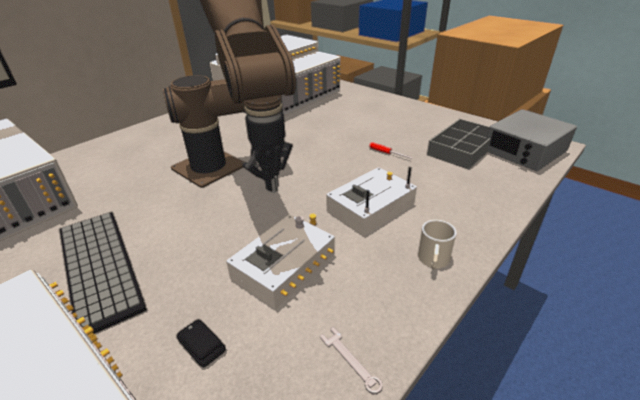

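The shutter is closed, with its plate at columns 232-305 and its tab at v≈0. The attenuator, adapter, radio and mouse are where they were, and the arm is clear.

```bash
python3 -c "
from plant import sign_off
print(sign_off())"
```

```text
the job is handed in; nothing more can be done
None
```

The clock unit's reset was carried out in the order asked and handed in at about 12.3 s of the 51 s limit. The sign-off gives no verdict.

- **Open:** I pushed the tab with shut fingertips to the open stop. The depth picture put it at about 65.5 mm, with a 7 N reaction.
- **Key:** I pressed until it stopped moving. It bottomed at a peak of about 30 N upward, plus about 15 N sideways at the wrist. I then held it at about 19 N, so it was fully down for about 2.1 s. After release its top read 42.7 mm, the same as before.
- **Close:** I pushed the tab back until the reaction rose to about 11 N with no further travel. The final picture puts the tab within about 0.5 mm of closed.
- **Rest of the scene:** The final wrist and scene pictures show the radio unit and all the loose things looking undisturbed, though I checked them by eye only. The gripper ended about 14 cm above the shutter, touching nothing.

No check failed. The depth readings are good to about 2 mm, so "fully open" and "fully closed" rest mainly on feeling the stops.

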